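# Build the clog stall's tiered display

### The job

Build the stall's display tower on the round green plinth from the bottom up, one piece at a time, each upright and centred on the one below: the blue riser first, then the red riser, then the yellow riser, and the plain wooden clog on its sole on top. Stand the red clog on its sole in the middle of the square white plinth, whenever it suits. Leave the mug, the paint tin and the wax jar where they stand.

Things in the scene. Friction and masses are not known exactly. Their poses are not given: they have to be found in the camera images.
- blue_riser_c (a point): large turned wooden display riser painted blue with white dots: a flat foot disc 120 mm across and 15 mm thick, with a solid upright hub 50 mm across and 33 mm high in the middle of it (48 mm high overall, flat on top and below, no socket or pin). The point is on its axis, 24 mm above its underside; z is up along the axis. It is held by the hub. Stands on the table at the start
- red_riser_c (a point): medium turned wooden display riser painted red with white dots: a flat foot disc 98 mm across and 15 mm thick, with a solid upright hub 50 mm across and 33 mm high in the middle of it (48 mm high overall, flat on top and below, no socket or pin). The point is on its axis, 24 mm above its underside; z is up along the axis. It is held by the hub. Stands on the table at the start
- yellow_riser_c (a point): small turned wooden display riser painted yellow with white dots: a flat foot disc 76 mm across and 15 mm thick, with a solid upright hub 50 mm across and 33 mm high in the middle of it (48 mm high overall, flat on top and below, no socket or pin). The point is on its axis, 24 mm above its underside; z is up along the axis. It is held by the hub. Stands on the table at the start
- plain_clog_c (a point): little souvenir clog, plain pale wood with four brown dots on the instep, 92 mm long, 38 mm wide, 38 mm high, flat sole, open heel. The point is at its middle, 19 mm above the sole; x points to the toe (47 mm ahead of it), z up. From 11 mm behind the point to 23 mm ahead it is solid with upright sides, 34 mm high: held there across its width. Stands on its sole on the table
- red_clog_c (a point): little souvenir clog, red with four white dots on the instep, 92 mm long, 38 mm wide, 38 mm high, flat sole, open heel. The point is at its middle, 19 mm above the sole; x points to the toe (47 mm ahead of it), z up. From 11 mm behind the point to 23 mm ahead it is solid with upright sides, 34 mm high: held there across its width. Stands on its sole on the table
- round_top (a point): round green display plinth, a disc 130 mm across and 16 mm thick, fixed to the table. The point is the centre of its top face; z is up
- square_top (a point): square white display plinth, 110 mm by 110 mm and 16 mm thick, fixed to the table. The point is the centre of its top face; z is up, x and y run along its sides
- mug: bystander: white mug, 80 mm across, 95 mm high, with a handle to its y side reaching about 70 mm from the axis; loose. The point is the centre of its underside
- tin: bystander: metal paint tin with an orange label round it, 74 mm across, 85 mm high; loose. The point is the centre of its underside
- wax_jar: bystander: small amber glass jar with a dark cap, 38 mm across, 45 mm high; loose. The point is the centre of its underside

How it is judged:
On the way, in this order (a step that is already met when the one before it is completed fails the run):
1. the blue riser stands in the middle of the round green plinth (horizontal distance between blue_riser_c and round_top below 0.015 m and z of blue_riser_c in the frame of round_top between 0.018 and 0.03 m and angle between blue_riser_c's own z axis and vertical below 0.12 rad), for 0.2 s.
2. the red riser stands centred on the blue one (horizontal distance between red_riser_c and blue_riser_c below 0.012 m and z of red_riser_c in the frame of blue_riser_c between 0.042 and 0.054 m and angle between red_riser_c's own z axis and vertical below 0.12 rad), for 0.2 s.
3. the yellow riser stands centred on the red one (horizontal distance between yellow_riser_c and red_riser_c below 0.012 m and z of yellow_riser_c in the frame of red_riser_c between 0.042 and 0.054 m and angle between yellow_riser_c's own z axis and vertical below 0.12 rad), for 0.2 s.
4. the plain wooden clog stands on top of the yellow riser (horizontal distance between plain_clog_c and yellow_riser_c below 0.015 m and z of plain_clog_c in the frame of yellow_riser_c between 0.037 and 0.049 m and angle between plain_clog_c's own z axis and vertical below 0.12 rad), for 0.2 s.
At the end, for the whole second after the job is handed in: Blue riser within 15 mm of the round plinth's middle, red on blue and yellow on red within 12 mm of the axis below, plain clog on the yellow riser within 15 mm, red clog within 20 mm of the square plinth's middle; all upright (0.12 rad), heights within 6 mm, at rest (all of step 1 and all of step 2 and all of step 3 and all of step 4 and horizontal distance between red_clog_c and square_top below 0.02 m and z of red_clog_c in the frame of square_top between 0.013 and 0.025 m and angle between red_clog_c's own z axis and vertical below 0.12 rad and linear speed of each of blue_riser, red_riser, yellow_riser, plain_clog, red_clog below 0.02 m/s); the robot touches nothing.
It fails at once if the mug is moved by more than 20 mm or tipped (distance of mug from where it was at the start of the episode above 0.02 m or angle between mug's own z axis and vertical above 0.4 rad).
It fails at once if the paint tin is moved by more than 20 mm or tipped (distance of tin from where it was at the start of the episode above 0.02 m or angle between tin's own z axis and vertical above 0.4 rad).
It fails at once if the wax jar is moved by more than 20 mm or tipped (distance of wax_jar from where it was at the start of the episode above 0.02 m or angle between wax_jar's own z axis and vertical above 0.4 rad).
It also fails if it takes over 122 s, if anything falls off the work surface, if the arm or the gripper's body presses on something with over 40 N, if the wrist force passes 120 N, or if a joint passes its speed limit or range.

### The arm

A 7-joint arm with a two-finger parallel gripper is mounted at the origin on the work surface. World frame = base frame: x ahead of the robot, y to its left, z up, the work surface at z = 0. Lengths are in m, angles in rad, forces in N, time in s.
With the tool pointing down it reaches from about 0.4 to 0.85 m from the base axis. Payload 4.5 kg.
Tool frame: the origin (TCP) lies at the very end of the fingers, on their centre line; the grasp point (between the pads) lies 19 mm behind it; z points along the fingers, y is the line along which they close (so a half turn about z gives the same grasp; the last joint's range is limited). The gripper opens to 88 mm and grips with 3 to 60 N. Pads are 18 mm wide; open, the fingers measure 123 mm over their backs; the gripper's body (75 mm by 187 mm) begins 45 mm behind the grasp point.
Start: joints at [1.368, 0.689, -0.195, 1.565, 0.157, 0.902, -0.215], TCP at [0.147, -0.608, 0.239] pointing down, gripper open.
Joint ranges: [-3.01, 3.01], [-0.46, 2.08], [-1.47, 1.51], [0.13, 2.56], [-1, 4.14], [0.04, 2.09], [-2.66, 2.66]. Speed limits (rad/s): [2.57, 2.57, 3.14, 3.14, 3.14, 3.14, 3.14].

### API

Orientations are given as a unit quaternion [x, y, z, w].
In Python, from plant import r, eyes, nets gives the robot as it stands.
- The arm moves only by the shell command python3 -m pendant 'ROWS' [FORCE]. ROWS is JSON, a list of rows, each an object of numbers: "claw": the opening, from 0 (shut) to 1 (fully open); "dx", "dy", "dz": the shift along the world's x, y, z in mm; "twist": the turn about the world's z in rad. In form: [{"claw": .., "dx": .., "dy": .., "dz": .., "twist": ..}, ...]. A call has 1 to 8 rows; each row is the pose to reach, as a shift and turn from the pose commanded when the call began; what a row does not reach only later rows make up. A row lasts 1/10 s, in which the tool goes at most 50 mm and 8.59 degrees, less where a joint would pass 70% of its speed; a pose out of reach is approached as far as the arm can. A call with a gripper value outside its range is refused whole. The fingers move at their own pace and stop on an object; FORCE is the grip in N (left out, the last holds). Time passes only in rows, so rows that repeat a pose let the fingers close. It gives the time, the measured TCP pose, the force, the opening and the grip force at its end, in the units of the state.
- r.get_state(): the state, without advancing time (a new reading comes with each control period).
- eyes.snapshot(name): name is "side" or "top"; returns (picture, depth): 400x640x3 uint8, blue, green, red; 400x640 float32, m along the optical axis (not along the pixel's ray), 0 where there is no reading.
- eyes.camera_info(name): a dict with "K" (3x3 intrinsics, pixels), "D" ([k1, k2, p1, p2, k3] as OpenCV has them; the pictures are not rectified), "world_to_cam" (4x4, takes a point from world to camera coordinates). Camera axes: x right, y down, z forward; pixel columns grow to the right and rows downward; lengths in m; the calibration is good to about 2 mm. A picture is of the moment at which its call begins. camera_info takes no time and is no camera call.
- r.finish_job(): hands the job in; it is judged then, once.
Trained networks look in the newest picture that a camera, given by its name, has taken for a name from the list of things; names that differ only in an ending like _2 or _b are one class to them, and where a whole thing is asked for, a point or a joint stands for the part that bears it (a point fixed in the world has none). Each returns a list of dicts, best first, with "confidence" (0 to 1); they miss things now and then, are a little off and sometimes report something else, mostly with a low value. They report only what shows in the picture. A call takes as long as a camera call.
- nets.spot_in(camera, query): "box" ([left, top, width, height] as shares, 0 to 1, of the picture: columns of its width, rows of its height, round what is visible of it).
- nets.place_of(camera, query): "position" ([column, row] as shares, 0 to 1, of the picture: columns of its width, rows of its height: a listed point, or the origin of a listed thing).
The state is a dict: "clock": time; "q": joint angles; "qd": joint speeds; "joint_torque": joint torques, N m; "tool_pos": TCP position; "eef_rot": TCP orientation; "contact_force": force on the tool from outside, world axes, zero at the start; "moment": the same for the moment, N m; "opening": opening from 0.0 (shut) to 1.0 (fully open); "finger_force": force on a finger pad.
Only numpy, scipy, OpenCV 4.12 (cv2) and the standard library are available. Lean on these libraries where they do the work, as an engineer would, in place of code of your own. Each camera call takes 0.05 s, during which the arm holds its last target. There are 200 camera calls.

## Working session

There is one attempt and no reset: what is moved stays moved. The work goes in short steps, Python scripts to look and compute and a shell command to move; the robot and the scene stay as the last step left them, time stands still between calls to the robot, and variables do not carry over. Pictures are saved under pics/ and viewed, at most 14 in all, crops included, and the job is handed in when it is done.

```bash
ls; mkdir -p pics
cat > h.py <<'E'
import numpy as np, cv2
from plant import r, eyes, nets
def info(c):
    i=eyes.camera_info(c); return np.array(i["K"]),np.array(i["D"]),np.array(i["world_to_cam"])
def ray(c,px):
    K,D,T=info(c); n=cv2.undistortPoints(np.array([[px]],float),K,D)[0,0]
    R=T[:3,:3]; return -R.T@T[:3,3], R.T@np.array([n[0],n[1],1.])
def at_z(c,px,z):
    o,d=ray(c,px); return o+d*(z-o[2])/d[2]
def cloud(c,depth):
    K,D,T=info(c); v,u=np.mgrid[0:400,0:640]
    n=cv2.undistortPoints(np.stack([u,v],-1).reshape(-1,1,2).astype(float),K,D)[:,0]
    d=depth.reshape(-1,1); P=np.hstack([n*d,d]); return ((P-T[:3,3])@T[:3,:3]).reshape(400,640,3)
E
python3 - <<'E'
from h import *
for c in ["side","top"]:
    p,d=eyes.snapshot(c); cv2.imwrite(f"pics/{c}0.png",p); np.save(f"{c}0.npy",d)
    T=info(c)[2]; print(c,-T[:3,:3].T@T[:3,3], T[2,:3])
    for q,z in [("blue_riser_c",.024),("red_riser_c",.024),("yellow_riser_c",.024),("plain_clog_c",.019),("red_clog_c",.019),("round_top",.016),("square_top",.016),("mug",0),("tin",0),("wax_jar",0)]:
        for o in nets.place_of(c,q)[:2]:
            px=np.array(o["position"])*[640,400]; print(q,round(o["confidence"],2),px.round(),at_z(c,px,z).round(3)[:2])
s=r.get_state(); print(s["clock"],s["tool_pos"],s["eef_rot"],s["opening"])
E
```

```text
pics
side [0.50741806 0.63531553 0.65229286] [ 0.01726357 -0.71794352 -0.69588726]
blue_riser_c 0.62 [371. 267.] [0.42  0.167]
red_riser_c 0.78 [354. 209.] [0.452 0.006]
red_riser_c 0.27 [370. 261.] [0.422 0.153]
yellow_riser_c 0.91 [410. 329.] [0.357 0.298]
plain_clog_c 0.68 [389. 135.] [ 0.348 -0.303]
red_clog_c 0.7 [318. 120.] [ 0.554 -0.365]
red_clog_c 0.56 [362. 167.] [ 0.431 -0.151]
square_top 0.62 [318. 122.] [ 0.554 -0.358]
mug 0.65 [282. 174.] [ 0.635 -0.131]
tin 0.92 [303. 350.] [0.542 0.334]
tin 0.51 [361. 166.] [ 0.43 -0.18]
wax_jar 0.55 [254. 210.] [0.684 0.003]
wax_jar 0.23 [306. 354.] [0.537 0.341]
top [0.40574157 0.0081048  0.86670738] [ 0.15420841 -0.01303664 -0.98795233]
red_riser_c 0.89 [315. 234.] [0.459 0.005]
yellow_riser_c 0.68 [184. 280.] [0.358 0.303]
plain_clog_c 0.77 [453. 284.] [ 0.343 -0.308]
plain_clog_c 0.67 [316. 235.] [0.456 0.003]
red_clog_c 0.57 [380. 250.] [ 0.422 -0.144]
round_top 0.67 [269. 154.] [0.652 0.114]
round_top 0.48 [319. 145.] [ 0.674 -0.005]
square_top 0.83 [471. 191.] [ 0.559 -0.367]
mug 0.98 [373. 160.] [ 0.641 -0.136]
mug 0.62 [379. 247.] [ 0.428 -0.145]
tin 0.91 [174. 204.] [0.534 0.342]
tin 0.75 [449. 281.] [ 0.349 -0.305]
wax_jar 0.62 [315. 142.] [0.688 0.004]
1.1 [ 0.14659823 -0.60759302  0.2387283 ] [ 9.93001679e-01  1.18100227e-01 -7.66673704e-06  3.48454427e-05] 1.000356827314165
```

View pics/top0.png

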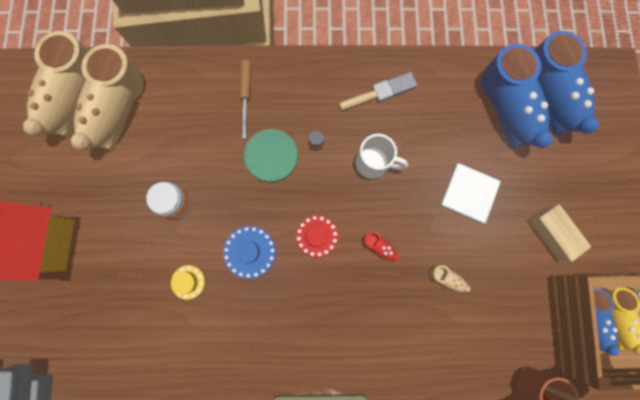

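View pics/side0.png

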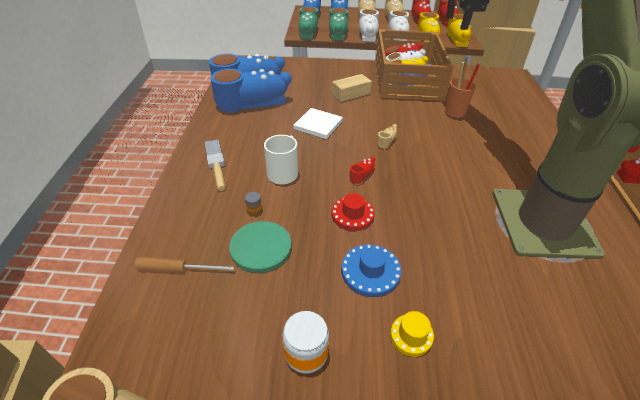

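The top picture shows the blue riser at (249,251), red (317,236), yellow (187,282), round plinth (271,155), square plinth (471,193), red clog (380,247) and plain clog (451,279). The clogs' toes point lower right. Next I refine these from depth and colour.

```bash
cat >> h.py <<'E'
HUE={"blue":(100,125,110),"red":(0,6,110),"yellow":(22,32,120),"green":(65,90,50)}
def cmask(p,n):
    h=cv2.cvtColor(p,cv2.COLOR_BGR2HSV); a,b,s=HUE[n]
    m=(h[...,0]>=a)&(h[...,0]<=b)&(h[...,1]>s)
    if n=="red": m|=(h[...,0]>172)&(h[...,1]>s)
    return m
def near(P,c,rad): return np.linalg.norm(P[...,:2]-np.array(c),axis=-1)<rad
def hull_c(X):
    (c,rad)=cv2.minEnclosingCircle(X.astype(np.float32)*1000); return np.round(c,1),round(rad,1)
def sils(c,m,z):
    """image mask -> world xy on plane z"""
    v,u=np.nonzero(m); return np.array([at_z(c,(a,b),z)[:2] for a,b in zip(u,v)])
E
python3 - <<'E'
from h import *
for c in ["side","top"]:
    p=cv2.imread(f"pics/{c}0.png"); d=np.load(f"{c}0.npy"); P=cloud(c,d)
    print(c, "table z", np.median(P[near(P,(.5,-.05),.03)][:,2]).round(4))
    for n,e,R in [("blue",(.42,.165),.075),("red",(.457,.006),.065),("yellow",(.358,.302),.055)]:
        k=near(P,e,R)&(d>0); t=k&(P[...,2]>.038)&(P[...,2]<.06)&cmask(p,n); f=k&(P[...,2]>.008)&(P[...,2]<.022)
        X=P[t]; print(n,"hub",hull_c(X[:,:2]),(X[:,:2].mean(0)*1000).round(1),X[:,2].mean().round(4),t.sum(),"foot",hull_c(P[f][:,:2]),f.sum())
    for n,e,R,zl in [("round",(.655,.114),.085,.008),("square",(.557,-.365),.1,.008),("plain",(.348,-.304),.06,.008),("redclog",(.428,-.146),.06,.008)]:
        f=near(P,e,R)&(P[...,2]>zl)&(P[...,2]<.05); X=P[f][:,:2]
        (cx,cy),wh,a=cv2.minAreaRect(X.astype(np.float32)*1000)
        mu=X.mean(0); w,V=np.linalg.eigh(np.cov((X-mu).T)); ax=V[:,1]
        print(n,f.sum(),"rect",np.round([cx,cy,*wh,a],1),"mean",(mu*1000).round(1),"axis deg",np.degrees(np.arctan2(ax[1],ax[0])).round(1),hull_c(X), P[f][:,2].max().round(4))
from scipy.spatial.transform import Rotation as Rn
print(Rn.from_quat(r.get_state()["eef_rot"]).as_matrix().round(3))
E
```

```text
side table z -0.0002
blue hub (array([420. , 161.6]), 25.3) [420.3 164.5] 0.0467 477 foot (array([419.8, 160.8]), 60.4) 1749
red hub (array([456. ,   4.6]), 26.2) [455.9   8.6] 0.0468 328 foot (array([455.6,   5.3]), 49.7) 699
yellow hub (array([352.2, 300.6]), 25.7) [353.8 302.9] 0.0476 661 foot (array([353.4, 301. ]), 38.0) 652
round 2418 rect [650.9 115.1 127.6 128.2   3.5] mean [649.9 119.8] axis deg 85.7 (array([658.9, 122.4]), 75.9) 0.0198
square 847 rect [ 554.5 -365.1  116.7  113.2   65.4] mean [ 554.6 -359.1] axis deg 48.4 (array([ 554.9, -364.1]), 76.5) 0.0202
plain 304 rect [ 352.4 -297.8   94.3   36.8   59.7] mean [ 358.2 -281.9] axis deg 57.7 (array([ 354.3, -298.9]), 47.1) 0.0407
redclog 412 rect [ 426.6 -142.5   92.    37.2   51.1] mean [ 432.8 -129.4] axis deg 50.0 (array([ 427. , -142.8]), 46.0) 0.0401
top table z 0.0002
blue hub (array([420.3, 159.5]), 25.0) [420.1 159.1] 0.0479 406 foot (array([420.1, 159.8]), 60.1) 1712
red hub (array([456. ,   3.4]), 24.8) [455.8   3.2] 0.0481 387 foot (array([456.,   3.]), 48.8) 985
yellow hub (array([352.6, 298. ]), 25.0) [353.5 297.4] 0.0478 404 foot (array([352.9, 298. ]), 38.3) 408
round 2248 rect [651.5 112.6 130.4 128.    5.8] mean [650.  112.9] axis deg -139.3 (array([658.7, 120.9]), 76.1) 0.021
square 2095 rect [ 555.1 -366.4  109.8  111.    65.3] mean [ 554.3 -365.1] axis deg 166.0 (array([ 555.2, -366.2]), 75.9) 0.0212
plain 566 rect [ 353.5 -300.1   89.3   37.9   59.9] mean [ 355.6 -294.4] axis deg 60.2 (array([ 355.2, -301.1]), 44.7) 0.0418
redclog 540 rect [ 428.3 -145.5   91.9   37.6   53.2] mean [ 429.2 -141.9] axis deg 51.4 (array([ 428. , -145.3]), 46.0) 0.0426
[[ 0.972  0.235 -0.   ]
 [ 0.235 -0.972 -0.   ]
 [-0.     0.    -1.   ]]
```

```bash
python3 -m pendant '[{"claw":1,"dx":155,"dy":257,"dz":-40,"twist":0.67},{"claw":1,"dx":155,"dy":257,"dz":-40,"twist":0.67},{"claw":1,"dx":155,"dy":257,"dz":-40,"twist":0.67},{"claw":1,"dx":155,"dy":257,"dz":-40,"twist":0.67},{"claw":1,"dx":155,"dy":257,"dz":-40,"twist":0.67},{"claw":1,"dx":155,"dy":257,"dz":-40,"twist":0.67},{"claw":1,"dx":155,"dy":257,"dz":-40,"twist":0.67},{"claw":1,"dx":155,"dy":257,"dz":-40,"twist":0.67}]' 20; python3 -c "
from h import *;s=r.get_state();print(s['q'],s['tool_pos'])"
```

```text
clock: 1.9
tool_pos: [0.3026, -0.3496, 0.1989]
eef_rot: [0.898, 0.44, 0.0, 0.0]
contact_force: [0.1, -0.1, -0.5]
opening: 1.003
finger_force: 0.0
[ 0.96947864  0.56173239 -0.3255982   2.07993777  0.33276336  0.54858245
 -0.25585494] [ 0.30262817 -0.34963222  0.19890633]
```

```bash
python3 -m pendant '[{"claw":1,"dx":122,"dy":201,"dz":-50,"twist":0},{"claw":1,"dx":122,"dy":201,"dz":-50,"twist":0},{"claw":1,"dx":122,"dy":201,"dz":-50,"twist":0},{"claw":1,"dx":122,"dy":201,"dz":-50,"twist":0},{"claw":1,"dx":122,"dy":201,"dz":-50,"twist":0},{"claw":1,"dx":122,"dy":201,"dz":-120,"twist":0},{"claw":1,"dx":122,"dy":201,"dz":-130,"twist":0},{"claw":1,"dx":122,"dy":201,"dz":-130,"twist":0}]' 20; python3 -c "
from h import *
for c in ['top','side']: p,d=eyes.snapshot(c); cv2.imwrite(f'pics/{c}1.png',p)
a=cv2.imread('pics/top1.png')[180:320,290:480];b=cv2.imread('pics/side1.png')[60:260,250:450]
cv2.imwrite('pics/c1.png',np.hstack([cv2.resize(a,(400,400)),cv2.resize(b,(400,400))]))"
```

```text
clock: 2.7
tool_pos: [0.4221, -0.1509, 0.0659]
eef_rot: [0.899, 0.437, -0.003, -0.001]
contact_force: [-0.1, 0.7, 0.9]
opening: 1.004
finger_force: 0.0
```

View pics/c1.png

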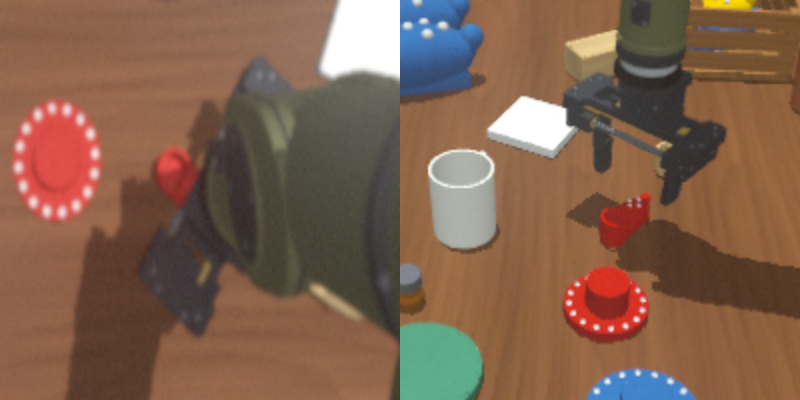

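The gripper straddles the red clog (crop, fingers at (600,150) and (672,180), clog at (622,220)) and will close across its width. I'll descend and grip.

```bash
python3 -m pendant '[{"claw":1,"dx":0,"dy":0,"dz":-30,"twist":0},{"claw":1,"dx":0,"dy":0,"dz":-55,"twist":0},{"claw":1,"dx":0,"dy":0,"dz":-61,"twist":0},{"claw":1,"dx":0,"dy":0,"dz":-61,"twist":0},{"claw":0.2,"dx":0,"dy":0,"dz":-61,"twist":0},{"claw":0.2,"dx":0,"dy":0,"dz":-61,"twist":0},{"claw":0.2,"dx":0,"dy":0,"dz":-61,"twist":0},{"claw":0.2,"dx":0,"dy":0,"dz":-61,"twist":0}]' 20;python3 -m pendant '[{"claw":0.2,"dx":0,"dy":0,"dz":0,"twist":0},{"claw":0.2,"dx":0,"dy":0,"dz":0,"twist":0},{"claw":0.2,"dx":0,"dy":0,"dz":0,"twist":0}]'
```

```text
clock: 3.6
tool_pos: [0.4252, -0.1519, 0.0094]
eef_rot: [0.9, 0.437, 0.002, 0.002]
contact_force: [-0.8, -0.4, 0.5]
opening: 0.661
finger_force: 0.0
clock: 3.9
tool_pos: [0.4242, -0.1502, 0.0084]
eef_rot: [0.899, 0.438, 0.0, 0.001]
contact_force: [-0.7, -0.3, 7.1]
opening: 0.428
finger_force: 20.0
```

```bash
python3 -m pendant '[{"claw":0.2,"dx":0,"dy":0,"dz":30,"twist":0},{"claw":0.2,"dx":0,"dy":0,"dz":70,"twist":0},{"claw":0.2,"dx":22,"dy":-40,"dz":80,"twist":0},{"claw":0.2,"dx":44,"dy":-77,"dz":80,"twist":0},{"claw":0.2,"dx":66,"dy":-115,"dz":80,"twist":0},{"claw":0.2,"dx":88,"dy":-153,"dz":80,"twist":0},{"claw":0.2,"dx":110,"dy":-191,"dz":80,"twist":0},{"claw":0.2,"dx":127,"dy":-221,"dz":80,"twist":0}]';python3 -m pendant '[{"claw":0.2,"dx":0,"dy":0,"dz":-10,"twist":0},{"claw":0.2,"dx":0,"dy":0,"dz":-35,"twist":0},{"claw":0.2,"dx":0,"dy":0,"dz":-50,"twist":0},{"claw":0.2,"dx":0,"dy":0,"dz":-58,"twist":0},{"claw":0.2,"dx":0,"dy":0,"dz":-58,"twist":0}]'
```

```text
clock: 4.7
tool_pos: [0.5507, -0.3735, 0.0875]
eef_rot: [0.899, 0.437, -0.0, 0.0]
contact_force: [0.9, 0.9, -0.0]
opening: 0.431
finger_force: 20.0
clock: 5.2
tool_pos: [0.5496, -0.3695, 0.0284]
eef_rot: [0.899, 0.439, -0.001, -0.001]
contact_force: [0.8, -0.0, 0.0]
opening: 0.43
finger_force: 20.0
```

```bash
python3 -m pendant '[{"claw":0.2,"dx":0,"dy":0,"dz":-5,"twist":0},{"claw":0.2,"dx":0,"dy":0,"dz":-5,"twist":0},{"claw":0.2,"dx":0,"dy":0,"dz":-5,"twist":0},{"claw":0.8,"dx":0,"dy":0,"dz":-5,"twist":0},{"claw":0.8,"dx":0,"dy":0,"dz":-5,"twist":0},{"claw":0.8,"dx":0,"dy":0,"dz":-5,"twist":0},{"claw":0.8,"dx":0,"dy":0,"dz":-5,"twist":0}]'
```

```text
clock: 5.9
tool_pos: [0.5507, -0.3706, 0.0249]
eef_rot: [0.899, 0.438, 0.0, 0.0]
contact_force: [-0.2, -1.1, -0.2]
opening: 0.767
finger_force: 0.0
```

```bash
python3 -m pendant '[{"claw":0.9,"dx":0,"dy":0,"dz":30,"twist":0},{"claw":1,"dx":0,"dy":0,"dz":75,"twist":0},{"claw":1,"dx":0,"dy":0,"dz":120,"twist":0},{"claw":1,"dx":-10,"dy":45,"dz":125,"twist":0},{"claw":1,"dx":-21,"dy":90,"dz":125,"twist":0},{"claw":1,"dx":-33,"dy":135,"dz":125,"twist":0},{"claw":1,"dx":-44,"dy":180,"dz":125,"twist":0},{"claw":1,"dx":-55,"dy":225,"dz":125,"twist":0}]';python3 -m pendant '[{"claw":1,"dx":-12,"dy":48,"dz":0,"twist":0},{"claw":1,"dx":-24,"dy":96,"dz":0,"twist":0},{"claw":1,"dx":-36,"dy":144,"dz":0,"twist":0},{"claw":1,"dx":-48,"dy":192,"dz":0,"twist":0},{"claw":1,"dx":-60,"dy":240,"dz":0,"twist":0},{"claw":1,"dx":-76,"dy":306,"dz":0,"twist":0},{"claw":1,"dx":-76,"dy":306,"dz":0,"twist":0},{"claw":1,"dx":-76,"dy":306,"dz":0,"twist":0}]'; python3 -c "
from h import *
p,d=eyes.snapshot('top'); P=cloud('top',d); f=near(P,(.555,-.366),.1)&(P[...,2]>.025)&(P[...,2]<.065)
print(cv2.minAreaRect(P[f][:,:2].astype(np.float32)*1000)); print(r.get_state()['q'],r.get_state()['tool_pos'])"
```

```text
clock: 6.7
tool_pos: [0.495, -0.144, 0.1501]
eef_rot: [0.899, 0.438, 0.0, 0.0]
contact_force: [1.1, -1.0, -1.3]
opening: 1.001
finger_force: 0.0
clock: 7.5
tool_pos: [0.4191, 0.1645, 0.1503]
eef_rot: [0.897, 0.441, 0.001, -0.001]
contact_force: [0.8, -0.4, -0.3]
opening: 0.999
finger_force: 0.0
((553.7124633789062, -364.3905029296875), (90.13103485107422, 37.35161590576172), 49.57988739013672)
[-0.11257254  0.67920092 -0.56846677  2.15448321  0.75863154  0.51427936
 -1.92459515] [0.41949725 0.161424   0.14995383]
```

```bash
python3 -m pendant '[{"claw":1,"dx":0,"dy":0,"dz":-40,"twist":0},{"claw":1,"dx":0,"dy":0,"dz":-80,"twist":0},{"claw":1,"dx":0,"dy":0,"dz":-110,"twist":0},{"claw":1,"dx":0,"dy":0,"dz":-127,"twist":0},{"claw":1,"dx":0,"dy":0,"dz":-127,"twist":0},{"claw":0.35,"dx":0,"dy":0,"dz":-127,"twist":0},{"claw":0.35,"dx":0,"dy":0,"dz":-127,"twist":0},{"claw":0.35,"dx":0,"dy":0,"dz":-127,"twist":0}]' 30;python3 -m pendant '[{"claw":0.35,"dx":0,"dy":0,"dz":0,"twist":0},{"claw":0.35,"dx":0,"dy":0,"dz":0,"twist":0},{"claw":0.35,"dx":0,"dy":0,"dz":0,"twist":0}]'
```

```text
clock: 8.35
tool_pos: [0.4204, 0.1603, 0.0237]
eef_rot: [0.899, 0.437, 0.001, -0.001]
contact_force: [-0.2, 0.1, 0.3]
opening: 0.756
finger_force: 0.0
clock: 8.65
tool_pos: [0.42, 0.1604, 0.0232]
eef_rot: [0.899, 0.438, 0.001, 0.0]
contact_force: [0.9, 0.5, 6.4]
opening: 0.563
finger_force: 30.0
```

```bash
python3 -m pendant '[{"claw":0.35,"dx":0,"dy":0,"dz":30,"twist":0},{"claw":0.35,"dx":0,"dy":0,"dz":60,"twist":0},{"claw":0.35,"dx":40,"dy":-8,"dz":60,"twist":0},{"claw":0.35,"dx":82,"dy":-17,"dz":60,"twist":0},{"claw":0.35,"dx":124,"dy":-25,"dz":60,"twist":0},{"claw":0.35,"dx":166,"dy":-34,"dz":60,"twist":0},{"claw":0.35,"dx":205,"dy":-42,"dz":60,"twist":0},{"claw":0.35,"dx":231,"dy":-47,"dz":60,"twist":0}]';python3 -m pendant '[{"claw":0.35,"dx":0,"dy":0,"dz":0,"twist":0},{"claw":0.35,"dx":0,"dy":0,"dz":-20,"twist":0},{"claw":0.35,"dx":0,"dy":0,"dz":-36,"twist":0},{"claw":0.35,"dx":0,"dy":0,"dz":-40,"twist":0},{"claw":0.35,"dx":0,"dy":0,"dz":-40,"twist":0}]'
```

```text
clock: 9.45
tool_pos: [0.653, 0.1111, 0.0821]
eef_rot: [0.9, 0.437, 0.0, 0.0]
contact_force: [0.4, 0.1, -2.1]
opening: 0.557
finger_force: 30.0
clock: 9.95
tool_pos: [0.6492, 0.1134, 0.0417]
eef_rot: [0.899, 0.439, -0.001, -0.0]
contact_force: [-0.5, 0.1, -0.8]
opening: 0.561
finger_force: 30.0
```

```bash
python3 -m pendant '[{"claw":0.35,"dx":0,"dy":0,"dz":-4,"twist":0},{"claw":0.35,"dx":0,"dy":0,"dz":-4,"twist":0},{"claw":0.35,"dx":0,"dy":0,"dz":-4,"twist":0},{"claw":0.95,"dx":0,"dy":0,"dz":-4,"twist":0},{"claw":0.95,"dx":0,"dy":0,"dz":-4,"twist":0},{"claw":0.95,"dx":0,"dy":0,"dz":-4,"twist":0},{"claw":0.95,"dx":0,"dy":0,"dz":-4,"twist":0}]';python3 -m pendant '[{"claw":1,"dx":0,"dy":0,"dz":40,"twist":0},{"claw":1,"dx":0,"dy":0,"dz":85,"twist":0},{"claw":1,"dx":-30,"dy":-17,"dz":110,"twist":0},{"claw":1,"dx":-70,"dy":-39,"dz":110,"twist":0},{"claw":1,"dx":-110,"dy":-62,"dz":110,"twist":0},{"claw":1,"dx":-150,"dy":-84,"dz":110,"twist":0},{"claw":1,"dx":-180,"dy":-101,"dz":110,"twist":0},{"claw":1,"dx":-194,"dy":-109,"dz":110,"twist":0}]'
cat >> h.py <<'E'
def riser(c,n,e,ztop,R=.04):
    p,d=eyes.snapshot(c); P=cloud(c,d); t=near(P,e,R)&cmask(p,n)&(abs(P[...,2]-ztop)<.01)
    X=P[t]; print(c,n,hull_c(X[:,:2]),"z",X[:,2].mean().round(4),len(X))
E
python3 -c "
from h import *
for c in ('top','side'): riser(c,'blue',(.651,.1135),.064)"
```

```text
clock: 10.65
tool_pos: [0.6508, 0.1133, 0.0388]
eef_rot: [0.899, 0.438, 0.0, 0.0]
contact_force: [0.0, 0.4, 0.4]
opening: 0.9
finger_force: 0.0
clock: 11.45
tool_pos: [0.4531, 0.002, 0.1489]
eef_rot: [0.899, 0.438, -0.002, 0.001]
contact_force: [1.2, -0.1, -0.3]
opening: 1.002
finger_force: 0.0
top blue (array([650.2, 113.1]), 25.3) z 0.0637 383
side blue (array([650.7, 114.6]), 25.5) z 0.0627 432
```

```bash
python3 -m pendant '[{"claw":1,"dx":-1,"dy":0,"dz":-40,"twist":0},{"claw":1,"dx":-1,"dy":0,"dz":-80,"twist":0},{"claw":1,"dx":-1,"dy":0,"dz":-110,"twist":0},{"claw":1,"dx":-1,"dy":0,"dz":-126,"twist":0},{"claw":1,"dx":-1,"dy":0,"dz":-126,"twist":0},{"claw":0.35,"dx":-1,"dy":0,"dz":-126,"twist":0},{"claw":0.35,"dx":-1,"dy":0,"dz":-126,"twist":0},{"claw":0.35,"dx":-1,"dy":0,"dz":-126,"twist":0}]' 30;python3 -m pendant '[{"claw":0.35,"dx":0,"dy":0,"dz":0,"twist":0},{"claw":0.35,"dx":0,"dy":0,"dz":0,"twist":0},{"claw":0.35,"dx":0,"dy":0,"dz":0,"twist":0}]'
```

```text
clock: 12.35
tool_pos: [0.4566, 0.0045, 0.0236]
eef_rot: [0.899, 0.438, 0.001, 0.0]
contact_force: [0.8, 0.3, -0.6]
opening: 0.746
finger_force: 0.0
clock: 12.65
tool_pos: [0.456, 0.0042, 0.0232]
eef_rot: [0.899, 0.438, 0.0, 0.0]
contact_force: [0.6, 0.0, 4.4]
opening: 0.561
finger_force: 30.0
```

```bash
python3 -m pendant '[{"claw":0.35,"dx":0,"dy":0,"dz":40,"twist":0},{"claw":0.35,"dx":0,"dy":0,"dz":85,"twist":0},{"claw":0.35,"dx":30,"dy":17,"dz":110,"twist":0},{"claw":0.35,"dx":70,"dy":39,"dz":110,"twist":0},{"claw":0.35,"dx":110,"dy":62,"dz":110,"twist":0},{"claw":0.35,"dx":145,"dy":82,"dz":110,"twist":0},{"claw":0.35,"dx":175,"dy":98,"dz":110,"twist":0},{"claw":0.35,"dx":194,"dy":109,"dz":110,"twist":0}]';python3 -m pendant '[{"claw":0.35,"dx":0,"dy":0,"dz":0,"twist":0},{"claw":0.35,"dx":0,"dy":0,"dz":-20,"twist":0},{"claw":0.35,"dx":0,"dy":0,"dz":-36,"twist":0},{"claw":0.35,"dx":0,"dy":0,"dz":-42,"twist":0},{"claw":0.35,"dx":0,"dy":0,"dz":-42,"twist":0},{"claw":0.35,"dx":0,"dy":0,"dz":-42,"twist":0}]'
```

```text
clock: 13.45
tool_pos: [0.6512, 0.1147, 0.1323]
eef_rot: [0.899, 0.438, 0.0, -0.0]
contact_force: [-0.4, -0.6, -1.6]
opening: 0.561
finger_force: 30.0
clock: 14.05
tool_pos: [0.6496, 0.1133, 0.0911]
eef_rot: [0.899, 0.438, 0.0, -0.0]
contact_force: [0.3, 0.8, -1.0]
opening: 0.561
finger_force: 30.0
```

Then on to the yellow riser at (353,299), with a twist of +0.4.

```bash
python3 -m pendant '[{"claw":0.35,"dx":0,"dy":0,"dz":-4,"twist":0},{"claw":0.35,"dx":0,"dy":0,"dz":-4,"twist":0},{"claw":0.35,"dx":0,"dy":0,"dz":-4,"twist":0},{"claw":0.95,"dx":0,"dy":0,"dz":-4,"twist":0},{"claw":0.95,"dx":0,"dy":0,"dz":-4,"twist":0},{"claw":0.95,"dx":0,"dy":0,"dz":-4,"twist":0},{"claw":0.95,"dx":0,"dy":0,"dz":-4,"twist":0}]';python3 -m pendant '[{"claw":1,"dx":0,"dy":0,"dz":40,"twist":0},{"claw":1,"dx":0,"dy":0,"dz":85,"twist":0},{"claw":1,"dx":-30,"dy":18,"dz":95,"twist":0.1},{"claw":1,"dx":-70,"dy":43,"dz":95,"twist":0.2},{"claw":1,"dx":-110,"dy":68,"dz":95,"twist":0.3},{"claw":1,"dx":-150,"dy":92,"dz":95,"twist":0.4},{"claw":1,"dx":-190,"dy":116,"dz":95,"twist":0.4},{"claw":1,"dx":-230,"dy":140,"dz":95,"twist":0.4}]'; 
python3 -c "
from h import *
for c in ('top','side'): riser(c,'red',(.651,.1135),.112)"
```

```text
clock: 14.75
tool_pos: [0.6496, 0.1134, 0.0867]
eef_rot: [0.899, 0.438, -0.0, 0.0]
contact_force: [0.0, -0.7, 0.3]
opening: 0.9
finger_force: 0.0
clock: 15.55
tool_pos: [0.4181, 0.2541, 0.1819]
eef_rot: [0.794, 0.608, 0.0, -0.0]
contact_force: [1.3, 0.5, -0.0]
opening: 0.999
finger_force: 0.0
top red (array([649.7, 113. ]), 25.3) z 0.1117 431
side red (array([649.6, 113.6]), 25.8) z 0.1107 457
```

```bash
python3 -m pendant '[{"claw":1,"dx":-40,"dy":27,"dz":0,"twist":0},{"claw":1,"dx":-67,"dy":45,"dz":-20,"twist":0},{"claw":1,"dx":-67,"dy":45,"dz":-60,"twist":0},{"claw":1,"dx":-67,"dy":45,"dz":-100,"twist":0},{"claw":1,"dx":-67,"dy":45,"dz":-100,"twist":0}]' 30;python3 -c "
from h import *
s=r.get_state();print(s['tool_pos'],s['q'])"
```

```text
clock: 16.15
tool_pos: [0.3517, 0.2964, 0.0787]
eef_rot: [0.794, 0.608, -0.003, 0.001]
contact_force: [-0.2, -1.1, 0.5]
opening: 1.001
finger_force: 0.0
[0.35166968 0.29635341 0.07865765] [-0.48052914  0.83014455 -0.5254695   2.16121405  1.0526889   0.44203664
 -2.12738143]
```

```bash
python3 -m pendant '[{"claw":1,"dx":0,"dy":0,"dz":-30,"twist":0},{"claw":1,"dx":0,"dy":0,"dz":-58,"twist":0},{"claw":1,"dx":0,"dy":0,"dz":-58,"twist":0},{"claw":0.35,"dx":0,"dy":0,"dz":-58,"twist":0},{"claw":0.35,"dx":0,"dy":0,"dz":-58,"twist":0},{"claw":0.35,"dx":0,"dy":0,"dz":-58,"twist":0},{"claw":0.35,"dx":0,"dy":0,"dz":-58,"twist":0},{"claw":0.35,"dx":0,"dy":0,"dz":-58,"twist":0}]' 30;python3 -m pendant '[{"claw":0.35,"dx":0,"dy":0,"dz":0,"twist":0},{"claw":0.35,"dx":0,"dy":0,"dz":0,"twist":0}]'
```

```text
clock: 16.95
tool_pos: [0.3529, 0.2986, 0.0243]
eef_rot: [0.794, 0.608, 0.0, -0.0]
contact_force: [-1.1, -0.3, 0.3]
opening: 0.572
finger_force: 0.5
clock: 17.15
tool_pos: [0.353, 0.2986, 0.0243]
eef_rot: [0.794, 0.608, 0.001, 0.0]
contact_force: [-0.4, -0.5, 5.4]
opening: 0.558
finger_force: 30.0
```

```bash
python3 -m pendant '[{"claw":0.35,"dx":0,"dy":0,"dz":30,"twist":0},{"claw":0.35,"dx":0,"dy":0,"dz":70,"twist":0},{"claw":0.35,"dx":0,"dy":0,"dz":115,"twist":0},{"claw":0.35,"dx":10,"dy":-6,"dz":155,"twist":-0.1},{"claw":0.35,"dx":45,"dy":-28,"dz":155,"twist":-0.2},{"claw":0.35,"dx":85,"dy":-53,"dz":155,"twist":-0.3},{"claw":0.35,"dx":125,"dy":-78,"dz":155,"twist":-0.4},{"claw":0.35,"dx":165,"dy":-103,"dz":155,"twist":-0.4}]';python3 -m pendant '[{"claw":0.35,"dx":40,"dy":-25,"dz":0,"twist":0},{"claw":0.35,"dx":80,"dy":-50,"dz":0,"twist":0},{"claw":0.35,"dx":115,"dy":-71,"dz":0,"twist":0},{"claw":0.35,"dx":132,"dy":-82,"dz":0,"twist":0},{"claw":0.35,"dx":132,"dy":-82,"dz":-10,"twist":0},{"claw":0.35,"dx":132,"dy":-82,"dz":-30,"twist":0},{"claw":0.35,"dx":132,"dy":-82,"dz":-39,"twist":0},{"claw":0.35,"dx":132,"dy":-82,"dz":-39,"twist":0}]'
```

```text
clock: 17.95
tool_pos: [0.5187, 0.1938, 0.1789]
eef_rot: [0.899, 0.437, -0.0, 0.0]
contact_force: [-0.5, 0.9, -1.2]
opening: 0.557
finger_force: 30.0
clock: 18.75
tool_pos: [0.6475, 0.114, 0.1381]
eef_rot: [0.898, 0.439, -0.002, -0.0]
contact_force: [-0.0, -0.2, -0.2]
opening: 0.557
finger_force: 30.0
```

```bash
python3 -m pendant '[{"claw":0.35,"dx":0,"dy":0,"dz":0,"twist":0},{"claw":0.35,"dx":0,"dy":0,"dz":0,"twist":0}]'
```

```text
clock: 18.95
tool_pos: [0.6497, 0.1141, 0.1405]
eef_rot: [0.899, 0.438, 0.001, 0.0]
contact_force: [0.4, 0.3, -1.3]
opening: 0.561
finger_force: 30.0
```

```bash
python3 -m pendant '[{"claw":0.35,"dx":0,"dy":0,"dz":-4,"twist":0},{"claw":0.35,"dx":0,"dy":0,"dz":-4,"twist":0},{"claw":0.35,"dx":0,"dy":0,"dz":-4,"twist":0},{"claw":0.95,"dx":0,"dy":0,"dz":-4,"twist":0},{"claw":0.95,"dx":0,"dy":0,"dz":-4,"twist":0},{"claw":0.95,"dx":0,"dy":0,"dz":-4,"twist":0},{"claw":0.95,"dx":0,"dy":0,"dz":-4,"twist":0}]';python3 -m pendant '[{"claw":1,"dx":0,"dy":0,"dz":40,"twist":0},{"claw":1,"dx":0,"dy":0,"dz":85,"twist":0},{"claw":1,"dx":-20,"dy":-28,"dz":90,"twist":0},{"claw":1,"dx":-47,"dy":-65,"dz":90,"twist":0.13},{"claw":1,"dx":-74,"dy":-103,"dz":90,"twist":0.13},{"claw":1,"dx":-101,"dy":-140,"dz":90,"twist":0.13},{"claw":1,"dx":-128,"dy":-178,"dz":90,"twist":0.13},{"claw":1,"dx":-155,"dy":-215,"dz":90,"twist":0.13}]'; 
python3 -c "
from h import *
for c in ('top','side'): riser(c,'yellow',(.650,.1135),.160)
p,d=eyes.snapshot('side');cv2.imwrite('pics/side2.png',p)"
```

```text
clock: 19.65
tool_pos: [0.6495, 0.1132, 0.1355]
eef_rot: [0.899, 0.438, -0.0, 0.0]
contact_force: [0.2, -0.4, 1.0]
opening: 0.898
finger_force: 0.0
clock: 20.45
tool_pos: [0.4933, -0.1031, 0.2258]
eef_rot: [0.869, 0.495, -0.0, 0.0]
contact_force: [1.3, -1.8, -0.1]
opening: 1.002
finger_force: 0.0
top yellow (array([651.1, 114. ]), 24.9) z 0.1598 465
side yellow (array([650.7, 114.9]), 26.3) z 0.1587 485
```

View pics/side2.png

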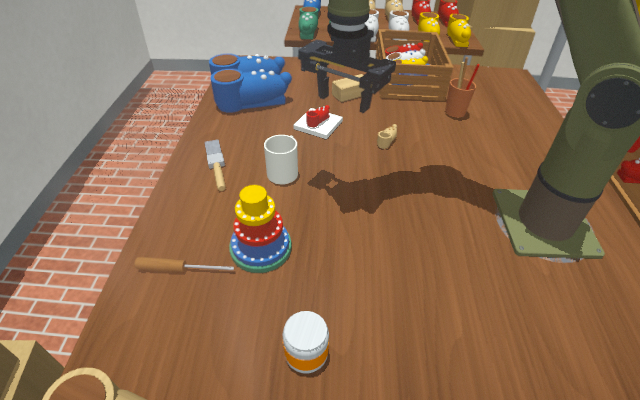

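The tower stands straight at (260,228) and the red clog is on the white plinth at (318,120). Next is the plain clog.

```bash
python3 -m pendant '[{"claw":1,"dx":-28,"dy":-39,"dz":0,"twist":0},{"claw":1,"dx":-56,"dy":-78,"dz":0,"twist":0},{"claw":1,"dx":-84,"dy":-117,"dz":-10,"twist":0},{"claw":1,"dx":-112,"dy":-156,"dz":-25,"twist":0},{"claw":1,"dx":-144,"dy":-202,"dz":-40,"twist":0},{"claw":1,"dx":-144,"dy":-202,"dz":-80,"twist":0},{"claw":1,"dx":-144,"dy":-202,"dz":-125,"twist":0},{"claw":1,"dx":-144,"dy":-202,"dz":-150,"twist":0}]' 20;python3 -m pendant '[{"claw":1,"dx":0,"dy":0,"dz":0,"twist":0},{"claw":1,"dx":0,"dy":0,"dz":0,"twist":0}]'
```

```text
clock: 21.4
tool_pos: [0.3511, -0.3029, 0.0734]
eef_rot: [0.869, 0.496, 0.0, -0.001]
contact_force: [0.4, -1.2, 0.4]
opening: 1.002
finger_force: 0.0
clock: 21.6
tool_pos: [0.3523, -0.3027, 0.0761]
eef_rot: [0.868, 0.496, 0.001, 0.0]
contact_force: [-0.2, 0.5, 0.3]
opening: 0.996
finger_force: 0.0
```

```bash
python3 -m pendant '[{"claw":1,"dx":-1,"dy":-1,"dz":-35,"twist":0},{"claw":1,"dx":-1,"dy":-1,"dz":-60,"twist":0},{"claw":1,"dx":-1,"dy":-1,"dz":-67,"twist":0},{"claw":1,"dx":-1,"dy":-1,"dz":-67,"twist":0},{"claw":0.2,"dx":-1,"dy":-1,"dz":-67,"twist":0},{"claw":0.2,"dx":-1,"dy":-1,"dz":-67,"twist":0},{"claw":0.2,"dx":-1,"dy":-1,"dz":-67,"twist":0},{"claw":0.2,"dx":-1,"dy":-1,"dz":-67,"twist":0}]' 20;python3 -m pendant '[{"claw":0.2,"dx":0,"dy":0,"dz":0,"twist":0},{"claw":0.2,"dx":0,"dy":0,"dz":0,"twist":0},{"claw":0.2,"dx":0,"dy":0,"dz":0,"twist":0},{"claw":0.2,"dx":0,"dy":0,"dz":0,"twist":0}]'
```

```text
clock: 22.4
tool_pos: [0.3499, -0.3049, 0.0093]
eef_rot: [0.869, 0.495, 0.0, 0.001]
contact_force: [-0.6, -0.5, -0.1]
opening: 0.663
finger_force: 0.0
clock: 22.8
tool_pos: [0.3497, -0.3047, 0.0088]
eef_rot: [0.869, 0.495, -0.0, 0.0]
contact_force: [0.2, -0.3, 1.8]
opening: 0.427
finger_force: 20.0
```

```bash
python3 -m pendant '[{"claw":0.2,"dx":0,"dy":0,"dz":30,"twist":0},{"claw":0.2,"dx":0,"dy":0,"dz":75,"twist":0},{"claw":0.2,"dx":0,"dy":0,"dz":120,"twist":0},{"claw":0.2,"dx":0,"dy":0,"dz":165,"twist":0},{"claw":0.2,"dx":10,"dy":14,"dz":200,"twist":0},{"claw":0.2,"dx":35,"dy":49,"dz":205,"twist":0},{"claw":0.2,"dx":60,"dy":83,"dz":205,"twist":0},{"claw":0.2,"dx":86,"dy":119,"dz":205,"twist":0}]';python3 -m pendant '[{"claw":0.2,"dx":26,"dy":36,"dz":0,"twist":0},{"claw":0.2,"dx":52,"dy":72,"dz":0,"twist":0},{"claw":0.2,"dx":78,"dy":108,"dz":0,"twist":0},{"claw":0.2,"dx":104,"dy":144,"dz":0,"twist":0},{"claw":0.2,"dx":130,"dy":180,"dz":0,"twist":0},{"claw":0.2,"dx":156,"dy":216,"dz":0,"twist":0},{"claw":0.2,"dx":180,"dy":250,"dz":0,"twist":0},{"claw":0.2,"dx":198,"dy":275,"dz":0,"twist":0}]';python3 -m pendant '[{"claw":0.2,"dx":7,"dy":10,"dz":0,"twist":0},{"claw":0.2,"dx":13,"dy":19,"dz":0,"twist":0},{"claw":0.2,"dx":13,"dy":19,"dz":0,"twist":0},{"claw":0.2,"dx":13,"dy":19,"dz":0,"twist":0}]'
```

```text
clock: 23.6
tool_pos: [0.4358, -0.185, 0.214]
eef_rot: [0.869, 0.495, -0.0, 0.0]
contact_force: [-0.0, -0.4, -1.6]
opening: 0.429
finger_force: 20.0
clock: 24.4
tool_pos: [0.6341, 0.0925, 0.2133]
eef_rot: [0.868, 0.497, 0.0, -0.001]
contact_force: [-0.0, 0.2, -0.7]
opening: 0.428
finger_force: 20.0
clock: 24.8
tool_pos: [0.6461, 0.1066, 0.2134]
eef_rot: [0.869, 0.495, -0.001, 0.001]
contact_force: [-0.0, -0.6, -1.1]
opening: 0.428
finger_force: 20.0
```

```bash
python3 -m pendant '[{"claw":0.2,"dx":1,"dy":1,"dz":-15,"twist":0},{"claw":0.2,"dx":1,"dy":1,"dz":-32,"twist":0},{"claw":0.2,"dx":1,"dy":1,"dz":-40,"twist":0},{"claw":0.2,"dx":1,"dy":1,"dz":-40,"twist":0},{"claw":0.2,"dx":1,"dy":1,"dz":-40,"twist":0}]'
```

```text
clock: 25.3
tool_pos: [0.6477, 0.1091, 0.1737]
eef_rot: [0.869, 0.495, -0.0, -0.0]
contact_force: [-0.1, 0.7, -0.9]
opening: 0.429
finger_force: 20.0
```

```bash
python3 -m pendant '[{"claw":0.2,"dx":0,"dy":0,"dz":-4,"twist":0},{"claw":0.2,"dx":0,"dy":0,"dz":-5,"twist":0},{"claw":0.2,"dx":0,"dy":0,"dz":-5,"twist":0},{"claw":0.8,"dx":0,"dy":0,"dz":-5,"twist":0},{"claw":0.8,"dx":0,"dy":0,"dz":-5,"twist":0},{"claw":0.8,"dx":0,"dy":0,"dz":-5,"twist":0},{"claw":0.8,"dx":0,"dy":0,"dz":-5,"twist":0}]';python3 -m pendant '[{"claw":0.9,"dx":0,"dy":0,"dz":30,"twist":0},{"claw":1,"dx":0,"dy":0,"dz":70,"twist":0},{"claw":1,"dx":-30,"dy":-42,"dz":75,"twist":0},{"claw":1,"dx":-58,"dy":-80,"dz":75,"twist":0},{"claw":1,"dx":-86,"dy":-119,"dz":75,"twist":0},{"claw":1,"dx":-114,"dy":-158,"dz":75,"twist":0},{"claw":1,"dx":-140,"dy":-195,"dz":75,"twist":0},{"claw":1,"dx":-140,"dy":-195,"dz":75,"twist":0}]'; 
python3 -c "
from h import *
p,d=eyes.snapshot('top'); P=cloud('top',d); f=near(P,(.65,.114),.07)&(P[...,2]>.168)&(P[...,2]<.22)
print(cv2.minAreaRect(P[f][:,:2].astype(np.float32)*1000),P[f][:,2].max())
p,d=eyes.snapshot('side');cv2.imwrite('pics/side3.png',p); print(r.get_state()['tool_pos'],r.get_state()['contact_force'])"
```

```text
clock: 26.0
tool_pos: [0.6477, 0.1095, 0.1688]
eef_rot: [0.869, 0.496, 0.0, 0.0]
contact_force: [-0.2, 0.4, -1.1]
opening: 0.769
finger_force: 0.0
clock: 26.8
tool_pos: [0.5033, -0.0929, 0.2429]
eef_rot: [0.871, 0.491, -0.004, 0.001]
contact_force: [0.2, 0.1, -0.2]
opening: 1.001
finger_force: 0.0
((650.84423828125, 113.3558120727539), (91.54535675048828, 37.52284622192383), 60.02463912963867) 0.20174629706077662
[ 0.50752611 -0.08651657  0.24399854] [0.65905528 0.77687272 0.20479255]
```

View pics/side3.png

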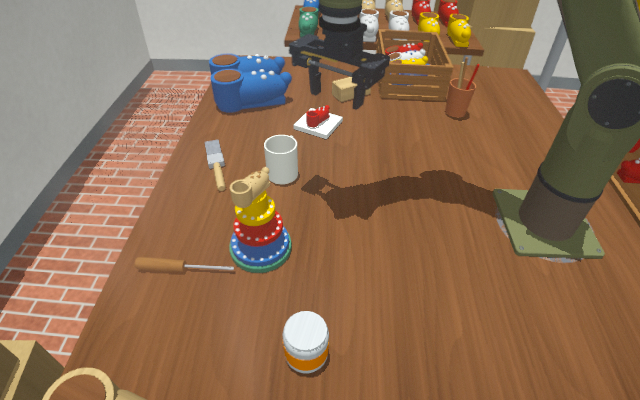

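The plain clog sits on the tower at (250,188), centred within about 1 mm, and the red clog is on its plinth at (318,118). I'll hand in.

```bash
python3 -c "
from plant import r
print(r.finish_job())"
```

```text
the job is handed in; nothing more can be done
None
```

The display tower (blue, red and yellow risers, then the plain clog) stands centred to about 1 mm on the round plinth, the red clog is within about 3 mm of the square plinth's middle, and I handed the job in at about 27 s on the clock; no verdict was returned.

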